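# Load a half core into the notching jig

## Task

Swing the jig's retaining bar clear of the half-round pocket, pick up the half-round asphalt specimen and set it down gently (not dropped) into the pocket so that it sits flat on the pocket floor, then swing the bar back across it until it meets its stop. Leave the round specimens and the brush where they are.

Things in the scene. Friction and masses are not known exactly. Their poses are not given: they have to be found in the camera images.
- half_core: The workpiece: half of a round asphalt core lying flat, dark grey with pale stones, about 0.4 kg: a half disc of radius 50 mm, 40 thick, 100 long along its flat side, 50 from flat side to crown. Origin on the underside, midway between flat side and crown. x along the flat side, +y from flat side (y = -25) to crown (y = +25), z up. Can be gripped across these 50 mm at x = 0.
- half_core_center (a point): Centre point of the half core, 20 mm above its origin, axes as the half core's.
- pocket (a point): Centre of the half-round pocket's floor, 12 mm above the bench, in a fixed aluminium jig (x -100 to 100, y -65 to 75 mm, rim 27 above the bench). x along the pocket's flat wall, +y to its crown, z up. Pocket 15 deep with 2.5 bevel, 2 play all round. A seated half core has its origin here, axes parallel (it fits one way round only), and stands 25 above the rim.
- bar_pivot (a point): Pivot axis (upright) of the retaining bar, on a 24 mm post, at x = -75, y = +55 from the pocket point; the point lies at the bar's underside, 56 mm above the bench (4 mm above a seated half core).
- bar_knob (a point): Middle of the upright black knob on the bar's free end, 22 mm in diameter, 40 mm tall (64 to 104 mm above the bench; this point 89 mm), 165 mm from the pivot axis. The steel bar is 24 mm wide and 8 mm thick and lies flat at 56 to 64 mm above the bench.
- bar (a joint): Angle of the retaining bar in rad: 0 against its stop, lying across the middle of the pocket; grows as it swings clockwise seen from above, up to 1.7. The bar is clear of the pocket beyond about 0.85, and 1.2 leaves ample room for a gripper. Stiff enough to stay where it is left.
- round_core_a: Bystander: whole round asphalt core, 100 mm in diameter, 63 mm tall, standing flat; origin at the centre of the underside.
- round_core_b: Bystander: a second one of the same size; origin at the centre of the underside.
- brush: Bystander: hand brush lying on the bench, handle and head along its x axis.
There are look-alikes about, which are no part of the job. Leave any green or purple look-alike of the part that bears pocket alone.

How it is judged:
By the outcome, as a careful person would: the job done as asked, in the order asked, and still so for the second after the job is handed in, with the robot touching nothing.
It also fails if it takes over 64 s, if anything falls off the work surface, if the arm or the gripper's body presses on something with over 40 N, if the wrist force passes 120 N, or if a joint passes its speed limit or range.

## Robot

A 6-joint arm with a two-finger parallel gripper is mounted at the origin on the work surface. World frame = base frame: x ahead of the robot, y to its left, z up, the work surface at z = 0. Lengths are in mm, angles in rad, forces in N, time in s.
With the tool pointing down it reaches from about 300 to 875 mm from the base axis. Payload 4.2 kg.
Tool frame: the origin (TCP) lies at the very end of the fingers, on their centre line; the grasp point (between the pads) lies 19 mm behind it; y points along the fingers, z is the direction in which the jaws open and shut, and the axes are right-handed (so a half turn about y gives the same grasp; the last joint's range is limited). The gripper opens to 85 mm and grips with 20 to 120 N. Pads are 22 mm wide; open, the fingers measure 114 mm over their backs; the gripper's body (76 mm by 85 mm) begins 54 mm behind the grasp point. The pads swing forward as they close: fully open they stand 13 mm farther back than shut.
Start: joints at [1.17, 0.32, 1.565, -0, 1.257, -0.02], TCP at [213.709, 533.826, 231.338] pointing down, gripper open.
Joint ranges: [-3.11, 3.11], [-0.84, 2.01], [0.21, 2.61], [-1.34, 4.49], [0.05, 2.63], [-2.56, 2.56]. Speed limits (rad/s): [2.57, 2.57, 3.14, 3.14, 3.14, 3.14].

## Interface

Orientations are given as a rotation vector (axis times angle).
In Python, from plant import readout, imaging, ticket gives the robot as it stands.
- The arm moves only by the tool drive_tool, never from a script. Its argument "targets" is a list of rows, each a list of 3 entries, a list of its own where there are three numbers: the shift along the tool's x, y, z in m, then the turn about the tool's y in units of 5 degrees (1.0 is 5 degrees), then the finger opening in m, from 0 to 0.0854. A call has 1 to 5 rows; each row is the pose to reach, as a shift and turn from the pose commanded when the call began, along the tool's axes at that moment; what a row does not reach only later rows make up. A row lasts 1/8 s, in which the tool goes at most 62.5 mm and 10.7 degrees, less where a joint would pass 70% of its speed; a pose out of reach is approached as far as the arm can. A call with a gripper value outside its range is refused whole. The fingers move at their own pace and stop on an object; "newtons" is the grip in N (left out, the last holds). Time passes only in rows, so rows that repeat a pose let the fingers close. It gives the time, the measured TCP pose, the force and the opening at its end, in the units of the state.
- readout.observe(): the state, without advancing time (a new reading comes with each control period).
- imaging.read_camera(name): name is "scene" or "top" or "wrist"; returns a dict with "frame" (384x512x3 uint8, red, green, blue), "fovy" (degrees; the focal length in pixels is half the picture's height over the tangent of half this angle, whatever the lens; pixels are square), "cx", "cy" (the principal point, pixels), "k1" (the pictures are not rectified: a ray, as slopes to the right and down, at radius r is drawn at 1 + k1 r^2 times it, then the intrinsics apply), "xyz" and "rotation" of the camera in the world; the wrist camera has in their place "hand_eye" (4x4, takes a point from camera to tool coordinates, whose origin is the TCP and whose axes are the tool frame's). Camera axes: x right, y up, looking along -z (the intrinsics and any distortion apply to the point x, -y, -z); pixel columns grow to the right and rows downward; lengths in mm; the calibration is good to about 2 mm. A picture is of the moment at which its call begins: read the wrist's pose just before it. There is no depth.
- ticket.close_job(): hands the job in, once; it reports no verdict.
The state is a dict: "t": time; "qpos": joint angles; "dq": joint speeds; "joint_torque": joint torques, N m; "position": TCP position; "tool_rot": TCP orientation; "contact_force": force on the tool from outside, world axes, zero at the start; "wrist_torque": the same for the moment, N m; "finger_gap": finger opening in mm.
Only numpy, scipy, OpenCV 4.12 (cv2) and the standard library are available. Lean on these libraries where they do the work, as an engineer would, in place of code of your own. Each camera call takes 0.05 s, during which the arm holds its last target.

## Working session

There is one attempt and no reset: what is moved stays moved. The work goes in short steps, Python scripts to look and compute and a tool call to move; the robot and the scene stay as the last step left them, time stands still between calls to the robot, and variables do not carry over. Pictures are saved under pics/ and viewed, and the job is handed in when it is done.

Besides the shell and the picture viewer there is one more tool, called after "Emit:" as name(argument=value, ...), one argument or row to a line, values as JSON. drive_tool: Moves the arm, as the interface text tells. Its arguments: {"type":"object","properties":{"targets":{"type":"array"},"newtons":{"type":"number"}},"required":["targets"]}

```bash
ls; mkdir -p pics; cat > h.py <<'E'
import numpy as np, cv2
from scipy.spatial.transform import Rotation as R
from plant import readout, imaging, ticket
E
python3 - <<'E'
from h import *
s=readout.observe(); print(s)
for n in ["scene","top","wrist"]:
    c=imaging.read_camera(n); cv2.imwrite(f"pics/{n}0.png",c["frame"][:,:,::-1]); np.save(f"pics/{n}0.npy",c,allow_pickle=True)
    print({k:v for k,v in c.items() if k!="frame"})
E
```

```text
pics
{'t': 0.0, 'qpos': array([ 1.16998812e+00,  3.20300621e-01,  1.56570022e+00,  2.52897402e-05,
        1.25742503e+00, -1.99999864e-02]), 'dq': array([ 0.00080058,  0.00025677, -0.0005758 ,  0.00051478, -0.00033065,
       -0.00014871]), 'joint_torque': array([-8.81704345e-04, -4.15513480e+01, -2.34160960e+01, -1.68761721e-04,
        8.04273644e-03, -1.06196217e-05]), 'position': array([213.50957762, 533.35642554, 230.46904453]), 'tool_rot': array([-1.55186227,  0.29915936, -0.29851767]), 'contact_force': array([ 0.5116826 ,  0.43216499, -0.59586479]), 'wrist_torque': array([-0.00953702, -0.03406138,  0.03641838]), 'finger_gap': 85.53943859711036}
{'fovy': 54.31415977053032, 'cx': 251.87152814586446, 'cy': 190.7720883524232, 'k1': -0.07680728670837308, 'xyz': array([1044.61364229, -248.4965889 , 1084.14804301]), 'rotation': array([0.47968198, 0.29962495, 1.07202884])}
{'fovy': 42.78694797858339, 'cx': 252.45648879960103, 'cy': 184.43286043295524, 'k1': -0.14329225485924946, 'xyz': array([ 406.05368687,   17.119652  , 1514.03110246]), 'rotation': array([ 0.04072092, -0.05721032, -1.59635202])}
{'fovy': 65.57515756845406, 'cx': 258.38722262000204, 'cy': 190.7742843608251, 'k1': 0.01573483038987931, 'hand_eye': array([[ 7.35564908e-04, -9.65791135e-01, -2.59320156e-01,
        -6.50927665e+01],
       [ 3.24595703e-04,  2.59320443e-01, -9.65791283e-01,
        -1.42616282e+02],
       [ 9.99999677e-01,  6.26227968e-04,  5.04238671e-04,
         6.48880117e-02],
       [ 0.00000000e+00,  0.00000000e+00,  0.00000000e+00,
         1.00000000e+00]])}
```

View pics/top0.png

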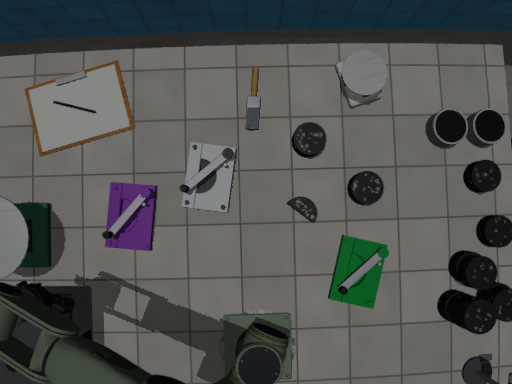

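View pics/scene0.png

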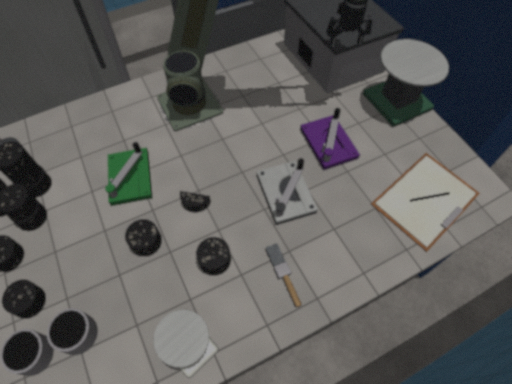

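View pics/wrist0.png

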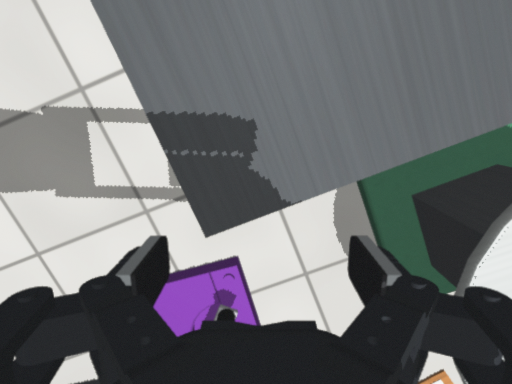

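The candidates for the jig in the top view are aluminium (208,177), purple (131,216) and green (358,271). The plain aluminium one is the jig meant. The half core is at (302,208). I'll enlarge these to confirm.

```bash
cat >> h.py <<'E'
def Rv(v): return R.from_rotvec(v).as_matrix()
def load(f): return np.load(f,allow_pickle=True).item()
def f_of(c): return 192/np.tan(np.radians(c["fovy"])/2)
def pose(c):
    return (Rv(c["rotation"]),np.array(c["xyz"])) if "rotation" in c else (c["Rw"],c["tw"])
def wristcam():
    s=readout.observe(); c=imaging.read_camera("wrist"); H=c["hand_eye"]; T=Rv(s["tool_rot"])
    c["Rw"]=T@H[:3,:3]; c["tw"]=T@H[:3,3]+s["position"]; return c
def ray(c,uv):
    f=f_of(c); d=(np.atleast_2d(uv)-[c["cx"],c["cy"]])/f
    K=np.eye(3); D=np.array([c["k1"],0,0,0])
    p=cv2.undistortPoints(d.reshape(-1,1,2).astype(float),K,D).reshape(-1,2)
    Rm,t=pose(c); return t,(Rm@np.c_[p[:,0],-p[:,1],-np.ones(len(p))].T).T
def onplane(c,uv,z):
    t,d=ray(c,uv); return t+d*((z-t[2])/d[:,2])[:,None]
def proj(c,P):
    Rm,t=pose(c); q=(np.atleast_2d(P)-t)@Rm; x=q[:,0]/-q[:,2]; y=-q[:,1]/-q[:,2]
    r2=x*x+y*y; k=1+c["k1"]*r2; f=f_of(c); return np.c_[c["cx"]+f*x*k,c["cy"]+f*y*k]
def crop(c,x0,y0,x1,y1,k,name):
    cv2.imwrite("pics/"+name,cv2.resize(c["frame"][y0:y1,x0:x1,::-1],None,fx=k,fy=k,interpolation=cv2.INTER_CUBIC))
E
python3 - <<'E'
from h import *
t=load("pics/top0.npy"); s=load("pics/scene0.npy")
crop(t,170,120,330,240,5,"c_top.png"); crop(s,170,140,330,260,5,"c_sc.png")
for n,uv,z in [("jig",(208,177),27),("half",(302,208),40),("A",(309,140),63),("B",(366,188),63),("knob?",(229,154),104),("pivot?",(186,188),64)]:
    print(n,onplane(t,uv,z).round(1))
E
```

```text
jig [[524.5 135.   27. ]]
half [[ 422.6 -146.9   40. ]]
A [[ 625.1 -172.1   63. ]]
B [[ 476.6 -339.    63. ]]
knob? [[583.6  66.8 104. ]]
pivot? [[490.5 198.2  64. ]]
```

View pics/c_top.png

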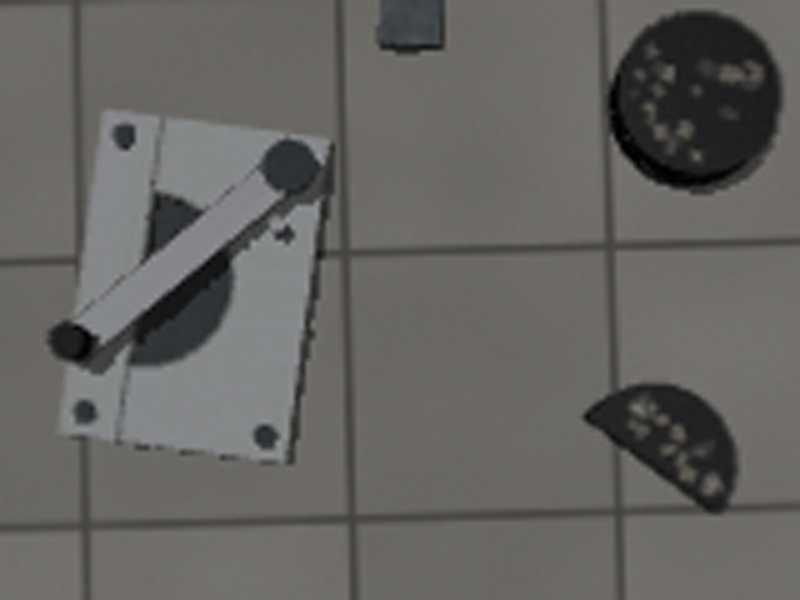

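View pics/c_sc.png

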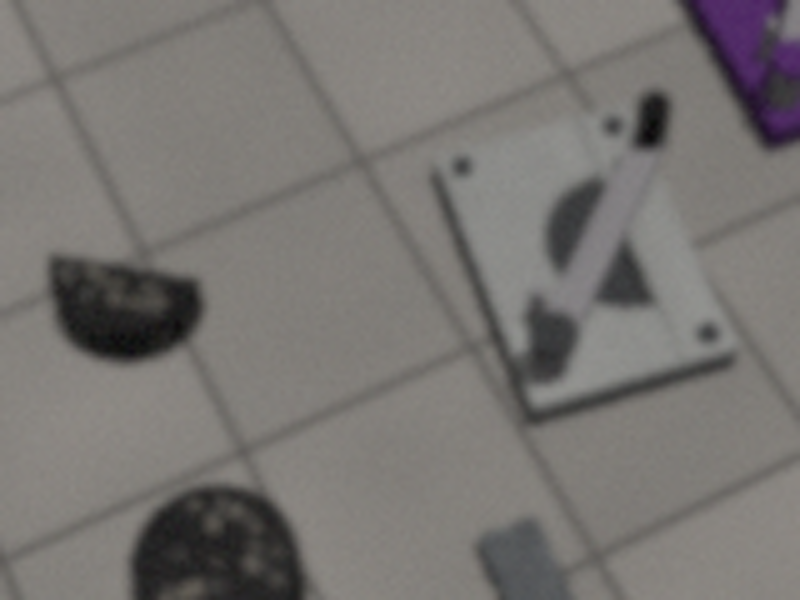

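Crop (px/5 + (170,120)): the aluminium jig is upright. Its post disc is at about (228,153), the bar's black knob at about (184,188), the flat wall on the left and the crown on the right. The half core's flat side faces lower left. Next I'll measure the poses.

```bash
python3 - <<'E'
from h import *
t=load("pics/top0.npy"); 
# jig corners at rim z=27
cr=np.array([(103,108),(333,142),(293,464),(60,432)])/5+np.array([170,120])-0.4
P=onplane(t,cr,27)[:,:2]
# pocket-frame corners: TL(-100,-65) TR(-100,75) BR(100,75) BL(100,-65)
Q=np.array([(-100,-65),(-100,75),(100,75),(100,-65)],float)
M,_,=cv2.estimateAffinePartial2D(Q.reshape(-1,1,2),P.reshape(-1,1,2))
print("scale",np.hypot(M[0,0],M[1,0]),"yaw",np.arctan2(M[1,0],M[0,0]),"pocket",M[:,2])
a=np.arctan2(M[1,0],M[0,0]);Rz=np.array([[np.cos(a),-np.sin(a)],[np.sin(a),np.cos(a)]])
org=P.mean(0)-Rz@Q.mean(0); print("org",org, (P-(Q@Rz.T+org)).round(1))
piv=org+Rz@[-75,55]; print("piv",piv)
post=onplane(t,np.array([(290,167)])/5+[170-.4,120-.4],68)[0,:2]
kn=onplane(t,np.array([(72,341)])/5+[170-.4,120-.4],104)[0,:2]
print("post",post,"knob",kn,"len",np.linalg.norm(kn-piv),np.linalg.norm(kn-post))
d0=Rz@np.array([75,-55]); d=kn-piv
print("bar angle", np.arctan2(d0[1],d0[0])-np.arctan2(d[1],d[0]))
# half core
hsv=cv2.cvtColor(t["frame"],cv2.COLOR_RGB2GRAY)
m=(hsv<60).astype(np.uint8); m[:,:285]=0;m[:,325:]=0;m[:190]=0;m[230:]=0
m=cv2.morphologyEx(m,cv2.MORPH_CLOSE,np.ones((5,5)))
c=max(cv2.findContours(m,0,1)[0],key=cv2.contourArea)[:,0]
W=onplane(t,c,40)[:,:2].astype(np.float32)
r=cv2.minAreaRect(W);print(r,cv2.boxPoints(r).round(1).tolist())
s=readout.observe();print(Rv(s["tool_rot"]).round(4))
E
```

```text
scale 1.0095083454046891 yaw 2.993565043453219 pocket [527.07919683 137.01161111]
org [525.92086919 136.92004548] [[ 1.5  1.1]
 [-2.6 -0.9]
 [-0.6 -1.4]
 [ 1.7  1.3]]
piv [591.98884399  71.45996065]
post [591.19895788  72.12252533] knob [488.93475198 198.9590053 ] len 163.93947745100098 162.9277768213631
bar angle 0.11025447645661934
((427.0108947753906, -155.21075439453125), (101.94715881347656, 51.70389175415039), 51.98795700073242) [[375.29998779296875, -179.5], [416.0, -211.3000030517578], [478.79998779296875, -131.0], [438.0, -99.0999984741211]]
[[ 9.284e-01 -6.000e-04  3.716e-01]
 [-3.716e-01 -1.300e-03  9.284e-01]
 [-0.000e+00 -1.000e+00 -1.400e-03]]
```

```bash
cat >> h.py <<'E'
def go(tgt,ang=None):
    s=readout.observe(); T=Rv(s["tool_rot"]); d=T.T@(np.array(tgt)-s["position"])
    a0=np.arctan2(T[1,2],T[0,2]); u=0 if ang is None else (a0-ang+np.pi)%(2*np.pi)-np.pi
    print("shift m",(d/1000).round(4).tolist(),"units",round(np.degrees(u)/5,2),"| now",s["position"].round(1),"zang",round(a0,3),"t",round(s["t"],2),"F",s["contact_force"].round(1),"gap",round(s["finger_gap"],1))
E
python3 - <<'E'
from h import *
go([489,199,150],0.68)
t=load("pics/top0.npy");print(onplane(t,[(5,235)],150))
E
```

```text
shift m [0.38, 0.0809, -0.208] units 5.84 | now [213.5 533.5 230.7] zang 1.19 t 0.15 F [-0.1 -0.8 -0.2] gap 85.1
[[363.4602147  716.88863603 150.        ]]
```

Emit:
drive_tool(
  targets=[
    [[0.1,0.0,-0.055],2,0.085],
    [[0.2,0.02,-0.11],4,0.085],
    [[0.3,0.05,-0.165],5.84,0.085],
    [[0.38,0.07,-0.208],5.84,0.085],
    [[0.38,0.07,-0.208],5.84,0.085],
  ],
)

```text
t: 0.78
position: [410.6, 294.1, 186.4]
tool_rot: [-1.456, 0.695, -0.695]
contact_force: [1.4, 1.1, 0.1]
finger_gap: 84.6
```

Emit:
drive_tool(
  targets=[
    [[0,0,0],0,0.06],
    [[0,0,0],0,0.06],
  ],
)

```text
t: 1.02
position: [409.5, 295.9, 186.8]
tool_rot: [-1.456, 0.696, -0.695]
contact_force: [-0.2, 0.0, 0.1]
finger_gap: 59.9
```

```bash
python3 - <<'E'
from h import *
go([489,199,150],0.68)
c=wristcam(); np.save("pics/w1.npy",c,allow_pickle=True); cv2.imwrite("pics/w1.png",c["frame"][:,:,::-1])
print(proj(c,[[489,199,104],[592,71.5,68],[526,137,27]]).round(0))
E
```

```text
shift m [0.1253, 0.0367, 0.001] units -0.01 | now [409.5 295.9 186.8] zang 0.679 t 1.02 F [-0.2  0.   0.1] gap 59.9
[[259. 331.]
 [259. 431.]
 [251. 336.]]
```

View pics/w1.png

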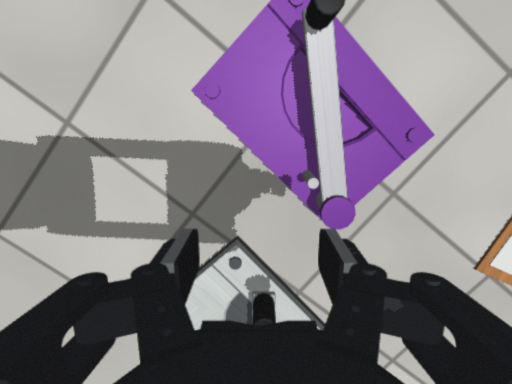

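Emit:
drive_tool(
  targets=[
    [[0.06,0.01,0.001],0,0.06],
    [[0.125,0.025,0.001],0,0.06],
    [[0.125,0.036,0.001],0,0.06],
    [[0.125,0.036,0.001],0,0.06],
  ],
)

```text
t: 1.58
position: [487.9, 200.1, 150.0]
tool_rot: [-1.458, 0.696, -0.693]
contact_force: [-0.1, -0.4, 0.4]
finger_gap: 60.1
```

```bash
python3 - <<'E'
from h import *
go([489,199,72],0.68)
c=wristcam(); cv2.imwrite("pics/w2.png",c["frame"][:,:,::-1])
c=imaging.read_camera("scene");crop(c,240,110,370,230,5,"s2.png")
E
```

```text
shift m [0.0017, 0.078, 0.0003] units 0.01 | now [487.9 200.1 150. ] zang 0.681 t 1.57 F [-0.1 -0.4  0.4] gap 60.1
```

View pics/s2.png

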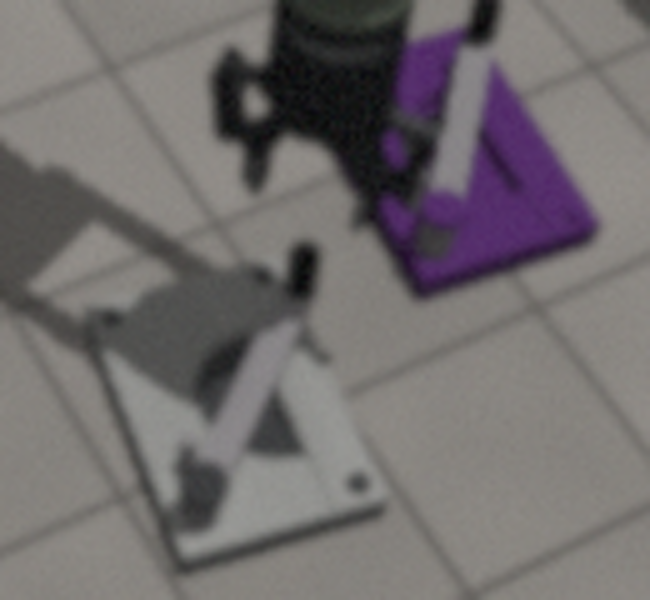

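View pics/w2.png

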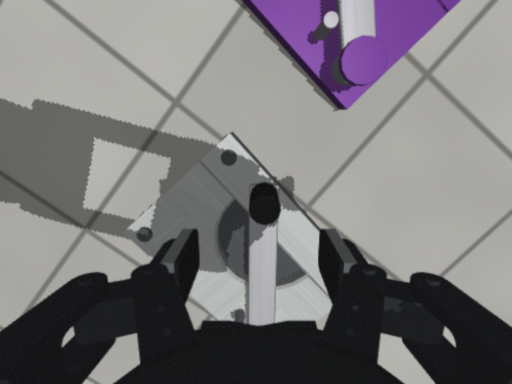

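```bash
python3 - <<'E'
from h import *
s=readout.observe();T=Rv(s["tool_rot"])
c=wristcam()
sc=load("pics/scene0.npy"); tp=load("pics/top0.npy")
print("TCP in wrist",proj(c,s["position"]),"in scene",proj(sc,s["position"]), "crop",(proj(sc,s["position"])-[240,110])*5)
for nm,cc in (("w",c),("sc",sc),("top",tp)):
  print(nm,proj(cc,[[489,199,104],[489,199,64],[592,71.5,64],[526,137,27]]).round(1))
print(onplane(c,[(264,190),(264,205)],104))
print("z-axis check", T.round(3), c["tw"])
cv2.imwrite("pics/t2.png",imaging.read_camera("top")["frame"][:,:,::-1])
E
```

```text
TCP in wrist [[258.07983392 240.78824727]] in scene [[301.10713889 151.17116594]] crop [[305.53569443 205.85582972]]
w [[257.3 213.9]
 [257.5 197.2]
 [257.2 364.7]
 [247.1 256.4]]
sc [[299.2 160.4]
 [297.9 167.5]
 [279.3 207.5]
 [286.3 189.1]]
top [[184.  187.8]
 [185.7 188.5]
 [227.9 152.9]
 [207.3 176.5]]
[[481.96032908 214.71281873 104.        ]
 [488.53247371 206.69916708 104.        ]]
z-axis check [[ 0.631  0.     0.776]
 [-0.776  0.001  0.631]
 [-0.    -1.     0.   ]] [447.32020839 251.47449445 293.80404046]
```

View pics/t2.png

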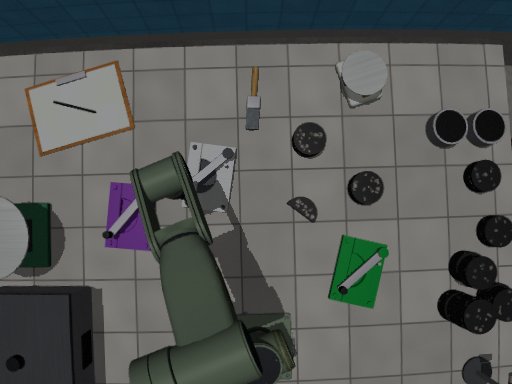

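Emit:
drive_tool(
  targets=[
    [[-0.001,0.03,0.003],0,0.06],
    [[-0.001,0.06,0.003],0,0.06],
    [[-0.001,0.077,0.003],0,0.06],
    [[-0.001,0.077,0.003],0,0.035],
    [[-0.001,0.077,0.003],0,0.032],
  ],
)

```text
t: 2.4
position: [491.2, 202.6, 74.9]
tool_rot: [-1.455, 0.693, -0.695]
contact_force: [-0.7, -1.0, -0.1]
finger_gap: 32.5
```

```bash
python3 - <<'E'
from h import *
go([489,199,72],0.68)
c=wristcam(); cv2.imwrite("pics/w3.png",c["frame"][:,:,::-1])
E
```

```text
shift m [0.0014, 0.0029, -0.004] units 0.01 | now [491.2 202.6  74.9] zang 0.681 t 2.4 F [-0.7 -1.  -0.1] gap 32.5
```

View pics/w3.png

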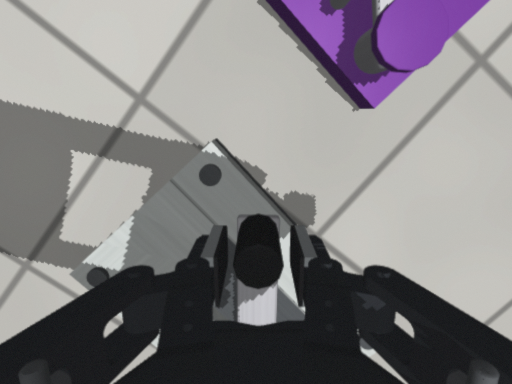

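The knob sits at (258,262), between the fingers. Next I'll work out the arc.

```bash
cat >> h.py <<'E'
def arc(piv,b_to,n,r=None,lead=0.0,z=None):
    s=readout.observe(); T=Rv(s["tool_rot"]); p=s["position"]
    v=p[:2]-piv; b0=np.arctan2(v[1],v[0]); r=r or np.linalg.norm(v); a0=np.arctan2(T[1,2],T[0,2])
    print("bar dir",b0.round(3),"r",round(r,1),"zang",a0.round(3))
    for i in range(1,n+1):
        b=b0+(b_to-b0)*i/n
        q=np.array([piv[0]+r*np.cos(b),piv[1]+r*np.sin(b),p[2] if z is None else z])
        print((T.T@(q-p)/1000).round(4).tolist(), round(np.degrees(a0-(b-np.pi/2))/5,2))
E
python3 - <<'E'
from h import *
arc(np.array([592,71.5]),2.23-0.6,5,165)
E
```

```text
bar dir 2.226 r 165 zang 0.681
[0.0019, 0.0, 0.0196] 1.67
[0.0059, 0.0001, 0.0388] 3.03
[0.0122, 0.0001, 0.0574] 4.4
[0.0206, 0.0002, 0.0752] 5.76
[0.0311, 0.0002, 0.0918] 7.13
```

Emit:
drive_tool(
  targets=[
    [[0.001,0,0.019],1.5,0.032],
    [[0.006,0,0.039],3.0,0.032],
    [[0.012,0,0.057],4.4,0.032],
    [[0.021,0,0.075],5.8,0.032],
    [[0.031,0,0.092],7.1,0.032],
  ],
)

```text
t: 3.08
position: [582.5, 236.1, 75.0]
tool_rot: [-1.235, 1.166, -1.167]
contact_force: [-1.2, -0.8, -1.1]
finger_gap: 32.0
```

```bash
python3 - <<'E'
from h import *
go([489,199,72],0.68)
arc(np.array([592,71.5]),2.23-1.3,5,165)
c=wristcam(); cv2.imwrite("pics/w4.png",c["frame"][:,:,::-1])
E
```

```text
shift m [0.0317, 0.0029, -0.0955] units -7.13 | now [582.5 236.1  75. ] zang 0.057 t 3.08 F [-1.2 -0.8 -1.1] gap 32.0
bar dir 1.629 r 165 zang 0.057
[0.0015, 0.0, 0.023] 1.6
[0.0063, 0.0, 0.0455] 3.2
[0.0142, 0.0001, 0.0672] 4.8
[0.025, 0.0001, 0.0875] 6.4
[0.0385, 0.0001, 0.1061] 8.0
```

View pics/w4.png

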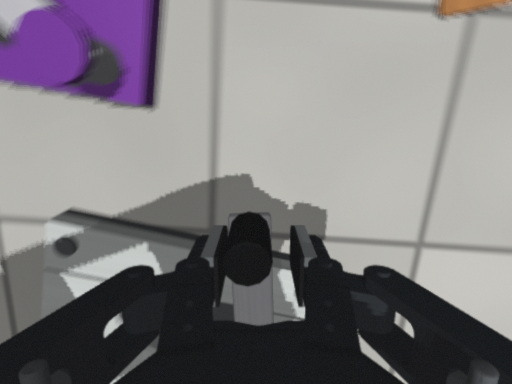

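The knob at (247,260) is following, pushed by the left pad.

Emit:
drive_tool(
  targets=[
    [[0.0015,0,0.023],1.6,0.032],
    [[0.006,0,0.0455],3.2,0.032],
    [[0.014,0,0.067],4.8,0.032],
    [[0.025,0,0.0875],6.4,0.032],
    [[0.0385,0,0.106],8.0,0.032],
  ],
)

```text
t: 3.75
position: [690.2, 203.9, 74.7]
tool_rot: [-0.834, 1.663, -1.662]
contact_force: [-1.2, 0.1, 0.9]
finger_gap: 32.3
```

Emit:
drive_tool(
  targets=[
    [[0,0,0],0,0.05],
    [[0,0,0],0,0.06],
    [[0,-0.06,0],0,0.06],
    [[0,-0.12,0],0,0.085],
    [[0,-0.16,0],0,0.085],
  ],
)

```text
t: 4.38
position: [689.5, 204.7, 237.9]
tool_rot: [-0.835, 1.658, -1.658]
contact_force: [1.0, 1.3, 0.3]
finger_gap: 85.3
```

```bash
python3 - <<'E'
from h import *
go([427,-155,200],-0.665)
c=imaging.read_camera("top"); cv2.imwrite("pics/t5.png",c["frame"][:,:,::-1])
E
```

```text
shift m [0.4454, 0.0364, 0.0016] units 0.35 | now [689.5 204.7 237.9] zang -0.634 t 4.38 F [1.  1.3 0.3] gap 85.3
```

View pics/t5.png

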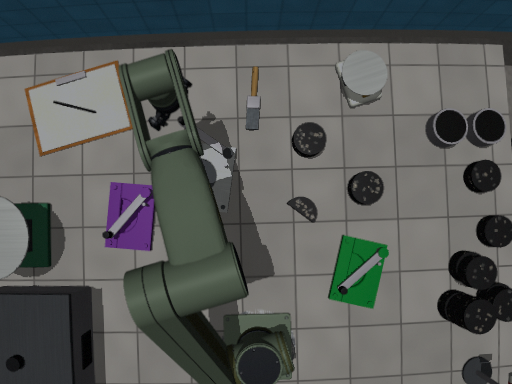

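```bash
python3 - <<'E'
from h import *
go([526,120,250],-0.665)
E
```

```text
shift m [0.1666, -0.0087, -0.0827] units 0.35 | now [691.4 205.2 243.7] zang -0.634 t 4.42 F [2.  0.5 4. ] gap 85.0
```

Emit:
drive_tool(
  targets=[
    [[0.06,-0.005,-0.03],0.35,0.085],
    [[0.12,-0.009,-0.06],0.35,0.085],
    [[0.167,-0.009,-0.083],0.35,0.085],
    [[0.167,-0.009,-0.083],0.35,0.085],
    [[0.167,-0.009,-0.083],0.35,0.085],
  ],
)

```text
t: 5.05
position: [523.9, 119.4, 243.6]
tool_rot: [-0.814, 1.68, -1.68]
contact_force: [-0.4, 0.0, -0.2]
finger_gap: 85.0
```

```bash
python3 - <<'E'
from h import *
go([427,-155,200],-0.665)
c=wristcam(); np.save("pics/w5.npy",c,allow_pickle=True); cv2.imwrite("pics/w5.png",c["frame"][:,:,::-1])
print(proj(c,[[592,71.5,64],[526,137,27]]).round(1))
E
```

```text
shift m [0.2757, 0.0431, 0.0934] units -0.02 | now [523.9 119.4 243.6] zang -0.666 t 5.05 F [-0.4  0.  -0.2] gap 85.0
[[333.7 168.7]
 [250.2 154.3]]
```

View pics/w5.png

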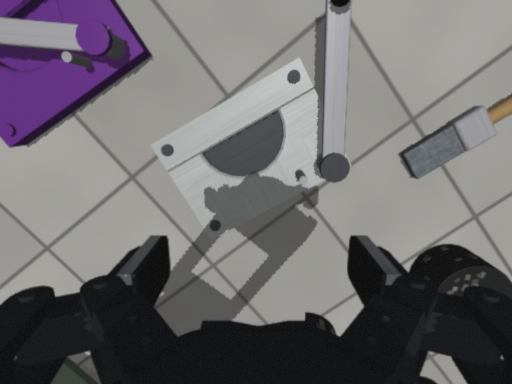

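The bar is swung clear, with its knob at the top right (340,0). The pocket is fully visible near (246,145).

```bash
python3 - <<'E'
from h import *
c=load("pics/w5.npy"); crop(c,140,50,350,200,3.8,"w5c.png")
E
```

```text
(no output)
```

View pics/w5c.png

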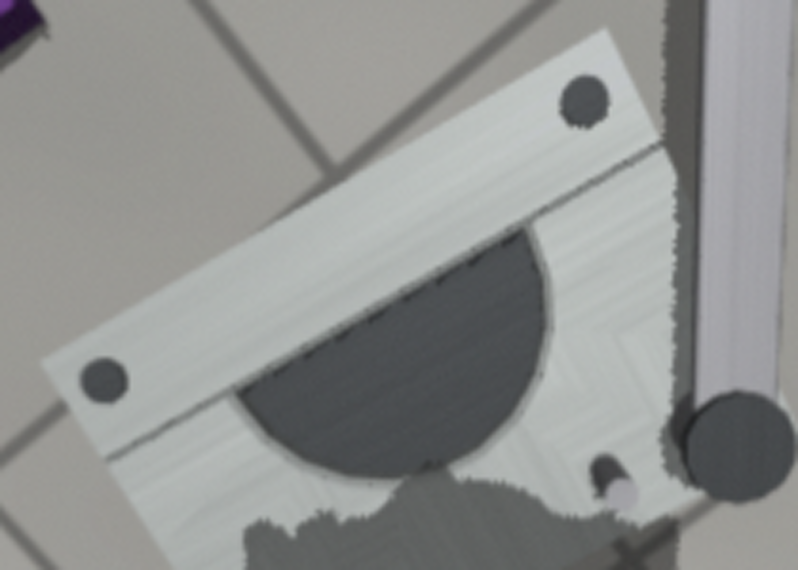

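```bash
python3 - <<'E'
from h import *
c=load("pics/w5.npy"); k=3.8
u=lambda x,y: np.array([[(x+.5)/k-.5+140,(y+.5)/k-.5+50]])
A=onplane(c,u(607,30),27)[0]; B=onplane(c,u(42,360),27)[0]
print("edge",A,B,np.linalg.norm(A-B)); d=(A-B)[:2]
# holes
H1=onplane(c,u(584,101),27)[0];H2=onplane(c,u(104,380),27)[0];print("hole dist",np.linalg.norm(H1-H2))
# pocket x axis: toward knob-free... from -100 (near post side) to +100
for x,y in ((A,B),(H1,H2)):
    v=(x-y)[:2]; print("dir",np.arctan2(v[1],v[0]), "opp",np.arctan2(-v[1],-v[0]))
g=cv2.cvtColor(c["frame"],cv2.COLOR_RGB2GRAY)
m=(g<95).astype(np.uint8); m[:,:195]=0;m[:,290:]=0;m[:100]=0;m[176:]=0
n,l,st,ce=cv2.connectedComponentsWithStats(m); i=1+np.argmax(st[1:,4]); m=(l==i).astype(np.uint8); m=cv2.morphologyEx(m,cv2.MORPH_OPEN,np.ones((5,5)))
q=cv2.findContours(m,0,1)[0][0][:,0]
W=onplane(c,q,12)[:,:2].astype(np.float32); r=cv2.minAreaRect(W); print(r); 
o=c["frame"].copy(); cv2.drawContours(o,[q.reshape(-1,1,2)],-1,(255,0,0),1); cc=dict(c);cc["frame"]=o; crop(cc,180,90,310,190,5,"m5.png")
# post & post position
print("post",onplane(c,u(740,447),68))
yaw=np.arctan2(-(H1-H2)[1],-(H1-H2)[0])
print("yaw opts",yaw)
for a in (yaw,2.9936):
    Rz=np.array([[np.cos(a),-np.sin(a)],[np.sin(a),np.cos(a)]])
    print("from edge",a,(A+B)[:2]/2-Rz@[0,-65], "flat extents",((W@Rz).min(0)+(W@Rz).max(0))/2@Rz.T, np.ptp(W@Rz,axis=0))
E
```

```text
edge [636.20136629 187.33483265  27.        ] [440.03560891 219.82444769  27.        ] 198.83807344732747
hole dist 170.5720925196963
dir -0.1641333133968149 opp 2.9774593401929783
dir -0.16092871627119842 opp 2.980663937318595
((526.3267822265625, 137.87164306640625), (58.42616271972656, 106.67132568359375), 81.07997131347656)
post [[593.13731448  73.5360124   68.        ]]
yaw opts 2.980663937318595
from edge 2.980663937318595 [527.70321313 139.41951191] flat extents [526.19906721 137.8987111 ] [106.66189468  58.52421682]
from edge 2.9936 [528.53404087 139.29015129] flat extents [526.53914376 137.99890471] [106.67982321  58.61217595]
```

View pics/m5.png

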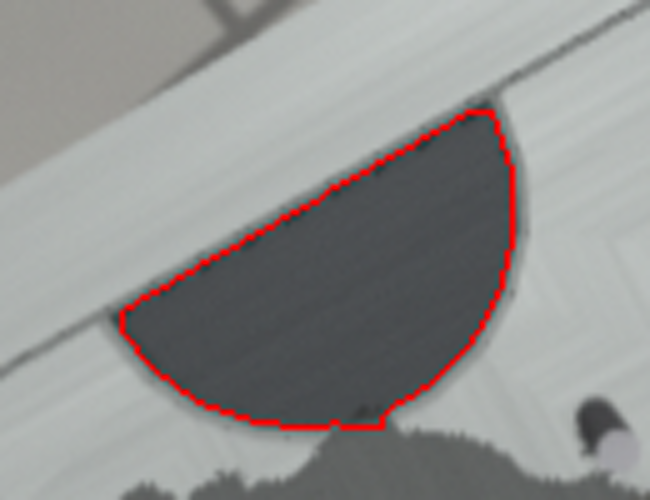

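The red outline follows the floor edge, except for a small shadow lip at (375,425). I'll use pocket ≈ (527,138.5) with yaw 2.98, and now move over to the half core.

Emit:
drive_tool(
  targets=[
    [[0.06,0,0.02],0,0.085],
    [[0.12,0,0.04],0,0.085],
    [[0.18,0,0.06],0,0.085],
    [[0.235,0,0.08],0,0.085],
    [[0.276,0,0.093],0,0.085],
  ],
)

```text
t: 5.72
position: [426.8, -157.8, 242.9]
tool_rot: [-0.815, 1.681, -1.682]
contact_force: [0.2, 0.7, 0.2]
finger_gap: 85.0
```

Emit:
drive_tool(
  targets=[
    [[0,0,0],0,0.085],
    [[0,0,0],0,0.085],
  ],
)

```text
t: 5.98
position: [427.1, -155.2, 242.7]
tool_rot: [-0.815, 1.682, -1.681]
contact_force: [0.5, -0.5, 0.0]
finger_gap: 84.9
```

```bash
python3 - <<'E'
from h import *
go([427,-155,200],-0.665)
c=wristcam(); np.save("pics/w6.npy",c,allow_pickle=True); cv2.imwrite("pics/w6.png",c["frame"][:,:,::-1])
print(proj(c,[[427,-155,40]]).round(1))
E
```

```text
shift m [-0.0, 0.0427, -0.0002] units -0.03 | now [ 427.1 -155.2  242.7] zang -0.668 t 5.97 F [ 0.5 -0.5  0. ] gap 84.9
[[257.9 168.5]]
```

View pics/w6.png

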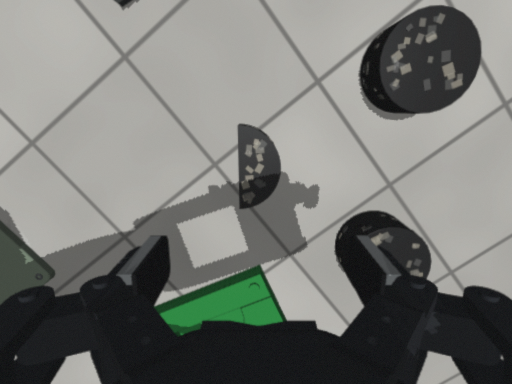

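The half core is at (259,166), with its flat side on the left at column 239 and its crown on the right at 281. Its length is vertical, so it lines up well with the jaws.

```bash
python3 - <<'E'
from h import *
c=load("pics/w6.npy"); g=cv2.cvtColor(c["frame"],cv2.COLOR_RGB2GRAY)
crop(c,215,105,315,225,5,"w6c.png")
m=(g<85).astype(np.uint8); print(g[120:215:5,225:300:5])
E
```

```text
[[171 171 171 171 171 172 172 171 160 121 176 179 180 181 180]
 [172 172 171  64  52 105 169 144 127 178 179 179 181 182 181]
 [171 172 171  67  69  67  69  58 179 179 179 181 180 182 182]
 [171 170 171  68  66  68  67  67  60 179 180 182 181 184 184]
 [171 171 171  65  65  66 143  82  68  90 181 182 183 184 184]
 [171 170 147  65  70 112 146 105  92  65 172 183 182 183 184]
 [170 131 143  65  79 121  99 128  64  65  65 182 183 184 184]
 [122 161 175  61  67 115  73 140  61  62  61 180 183 184 184]
 [171 176 176  63  60  61  60 133  59  60  59 134 183 183 184]
 [176 176 175  60  61  61  59 137  59  58  59  98 182 183 183]
 [176 176 176  60  64 138 131 134  58  57  55  94 181 181 182]
 [127 175 175  59  86 111  57  56  44  32  31  80 105 180 182]
 [153 143 174  57  87  51  42  45  31  30  30 103 104 177 177]
 [106  81  91  34  74  33  33  48  42  27  33 104 103 103 104]
 [102 103  70  31  28  28  33  30  28  27 100 104 103 103 103]
 [103 100 101  31  59  57  39  30  30  74 102 102 102 102 102]
 [101 101 101  32  63  61  29  29  88 102 103 101 101 102 104]
 [101 123 101  33  29  29  59 100 101 102 101 101 102 102 126]
 [176 175 115 100 101  90  85 100 101 102 103 101 101 103 171]]
```

View pics/w6c.png

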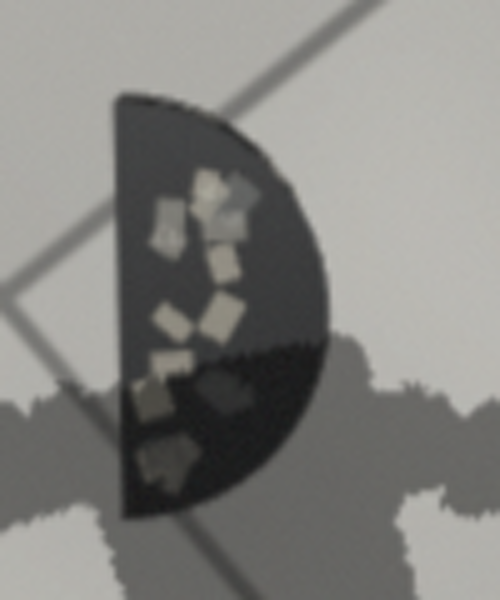

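```bash
python3 - <<'E'
from h import *
c=load("pics/w6.npy")
u=np.array([(115,97),(123,518),(328,302)])/5+np.array([215,105])-.4
P=onplane(c,u,40)[:,:2]; a,b,cr=P
d=a-b; L=np.linalg.norm(d); d/=L; mid=(a+b)/2; n=np.array([d[1],-d[0]]); 
if n@(cr-mid)<0:n=-n
print("len",L,"depth",n@(cr-mid),"crown ang",np.arctan2(n[1],n[0]),"crown off along",(cr-mid)@d,"origin",mid+25*n)
t=mid+25*n; go([t[0],t[1],120],np.arctan2(n[1],n[0]))
E
```

```text
len 100.15155682619074 depth 49.01583858387182 crown ang -0.6670012514067112 crown off along 3.1246786245005604 origin [ 429.30700377 -155.48617779]
shift m [-0.0008, 0.1227, 0.0022] units 0.01 | now [ 427.  -154.8  242.7] zang -0.666 t 6.03 F [-0.4  0.4 -0.8] gap 85.2
```

Emit:
drive_tool(
  targets=[
    [[0,0.05,0.001],0,0.085],
    [[-0.001,0.1,0.002],0,0.085],
    [[-0.001,0.15,0.002],0,0.085],
    [[-0.001,0.18,0.002],0,0.085],
    [[-0.001,0.18,0.002],0,0.085],
  ],
)

```text
t: 6.65
position: [427.4, -154.2, 61.0]
tool_rot: [-0.821, 1.685, -1.677]
contact_force: [0.1, 0.0, -0.3]
finger_gap: 85.0
```

```bash
python3 - <<'E'
from h import *
go([429.3,-155.5,18],-.667)
c=wristcam(); cv2.imwrite("pics/w7.png",c["frame"][:,:,::-1])
E
```

```text
shift m [-0.0002, 0.043, 0.0025] units 0.02 | now [ 427.4 -154.2   61. ] zang -0.666 t 6.65 F [ 0.1  0.  -0.3] gap 85.0
```

View pics/w7.png

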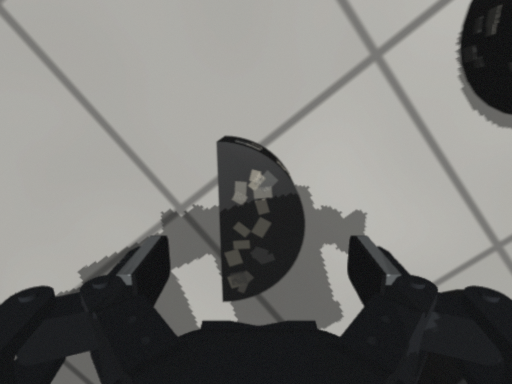

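The half core (218–305, 137–302) is centred between the open fingers, so I'll descend and close.

Emit:
drive_tool(
  targets=[
    [[0,0.02,0.001],0,0.085],
    [[0,0.038,0.002],0,0.085],
    [[0,0.043,0.0025],0,0.085],
    [[0,0.043,0.0025],0,0.07],
    [[0,0.043,0.0025],0,0.06],
  ],
  newtons=50,
)

```text
t: 7.32
position: [430.9, -157.6, 20.8]
tool_rot: [-0.814, 1.68, -1.683]
contact_force: [-0.0, -0.8, -0.6]
finger_gap: 60.1
```

Emit:
drive_tool(
  targets=[
    [[0,0,0],0,0.052],
    [[0,0,0],0,0.045],
    [[0,0,0],0,0.04],
    [[0,0,0],0,0.04],
    [[0,0,0],0,0.04],
  ],
  newtons=50,
)

```text
t: 7.95
position: [429.6, -157.1, 20.5]
tool_rot: [-0.816, 1.683, -1.681]
contact_force: [-2.3, 2.4, 7.2]
finger_gap: 48.5
```

```bash
python3 - <<'E'
from h import *
go([429.3,-155.5,18],-.667)
c=wristcam(); cv2.imwrite("pics/w8.png",c["frame"][:,:,::-1])
E
```

```text
shift m [-0.0011, 0.0025, -0.0013] units -0.01 | now [ 429.6 -157.1   20.5] zang -0.668 t 7.95 F [-2.3  2.4  7.2] gap 48.5
```

View pics/w8.png

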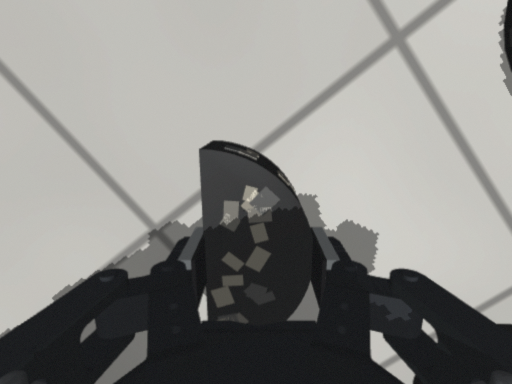

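Emit:
drive_tool(
  targets=[
    [[0,-0.005,0],0,0.04],
    [[0,-0.02,0],0,0.04],
    [[0,-0.05,0],0,0.04],
    [[0,-0.09,0],0,0.04],
    [[0,-0.12,0],0,0.04],
  ],
  newtons=60,
)

```text
t: 8.62
position: [430.3, -157.7, 141.3]
tool_rot: [-0.814, 1.681, -1.683]
contact_force: [0.3, -0.5, -3.9]
finger_gap: 48.4
```

Emit:
drive_tool(
  targets=[
    [[0,0,0],0,0.04],
    [[0,0,0],0,0.04],
  ],
)

```text
t: 8.88
position: [429.1, -157.1, 138.6]
tool_rot: [-0.817, 1.684, -1.681]
contact_force: [-0.2, 0.7, -3.6]
finger_gap: 48.0
```

```bash
python3 - <<'E'
from h import *
go([527,138.5,150],-1.731)
print(readout.observe()["qpos"])
c=wristcam(); np.save("pics/w9.npy",c,allow_pickle=True); cv2.imwrite("pics/w9.png",c["frame"][:,:,::-1])
E
```

```text
shift m [-0.2927, -0.0114, -0.1063] units 12.18 | now [ 429.1 -157.1  138.6] zang -0.668 t 8.88 F [-0.2  0.7 -3.6] gap 48.0
[-3.76223119e-01  2.23246488e-01  1.96065853e+00  5.03250425e-05
  9.60009043e-01  2.91673062e-01]
```

View pics/w9.png

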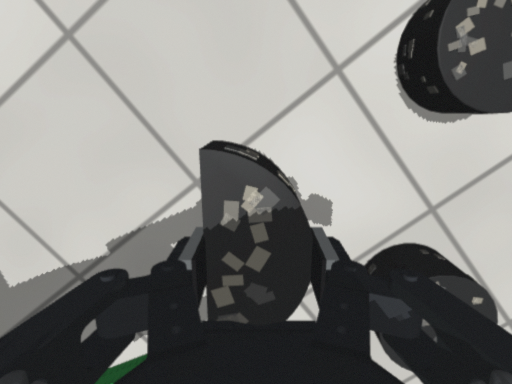

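```bash
python3 - <<'E'
from h import *
c=load("pics/w9.npy")
crop(c,180,120,340,240,5,"w9c.png")
H=c["hand_eye"]; c2=dict(c); c2["Rw"]=H[:3,:3]; c2["tw"]=H[:3,3]
def tool(uv,y): 
    t,d=ray(c2,uv); return t+d*((y-t[1])/d[:,1])[:,None]
print(tool([(200,150),(207,318),(201.5,190)],-19.5).round(1))
E
```

```text
[[-50.  -19.5 -23.7]
 [ 30.8 -19.5 -24.4]
 [-32.9 -19.5 -24. ]]
```

View pics/w9c.png

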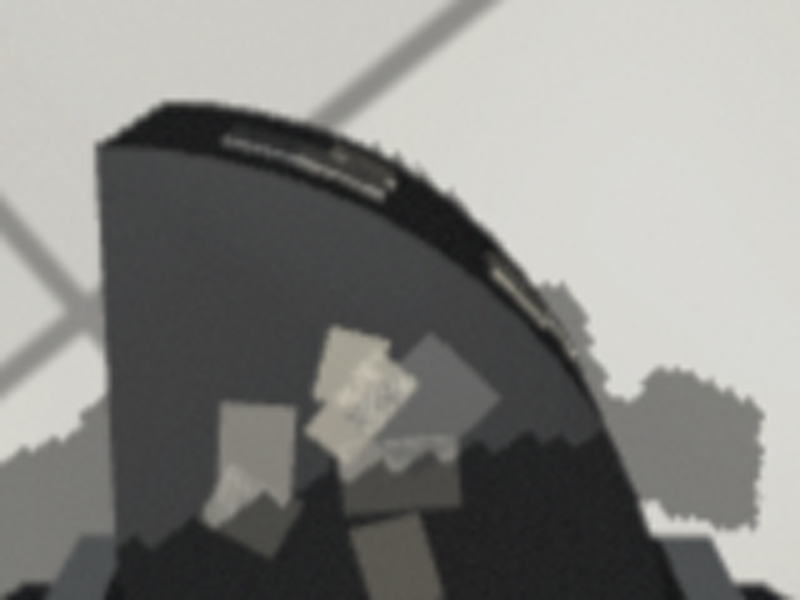

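Emit:
drive_tool(
  targets=[
    [[-0.05,-0.01,-0.02],2,0.04],
    [[-0.1,-0.01,-0.04],4,0.04],
    [[-0.15,-0.01,-0.06],6,0.04],
    [[-0.2,-0.01,-0.08],8,0.04],
    [[-0.25,-0.01,-0.1],10,0.04],
  ],
)

```text
t: 9.55
position: [504.8, 97.4, 147.9]
tool_rot: [-0.074, 2.189, -2.191]
contact_force: [0.5, 0.9, -3.0]
finger_gap: 48.2
```

```bash
python3 - <<'E'
from h import *
go([527,138.5,130],-1.731)
E
```

```text
shift m [-0.0249, 0.0178, -0.0396] units 2.57 | now [504.8  97.4 147.9] zang -1.507 t 9.55 F [ 0.5  0.9 -3. ] gap 48.2
```

Emit:
drive_tool(
  targets=[
    [[-0.012,0.005,-0.02],1.3,0.04],
    [[-0.025,0.018,-0.04],2.57,0.04],
    [[-0.025,0.018,-0.04],2.57,0.04],
    [[-0.025,0.018,-0.04],2.57,0.04],
  ],
)

```text
t: 10.05
position: [526.5, 137.0, 130.7]
tool_rot: [-0.161, -2.139, 2.142]
contact_force: [0.1, -0.4, -2.8]
finger_gap: 48.3
```

```bash
python3 - <<'E'
from h import *
go([527,138.5,130],-1.731)
c=wristcam(); np.save("pics/w10.npy",c,allow_pickle=True); cv2.imwrite("pics/w10.png",c["frame"][:,:,::-1])
E
```

```text
shift m [-0.0002, 0.0007, -0.0016] units 0.08 | now [526.5 137.  130.7] zang -1.724 t 10.05 F [ 0.1 -0.4 -2.8] gap 48.3
```

View pics/w10.png

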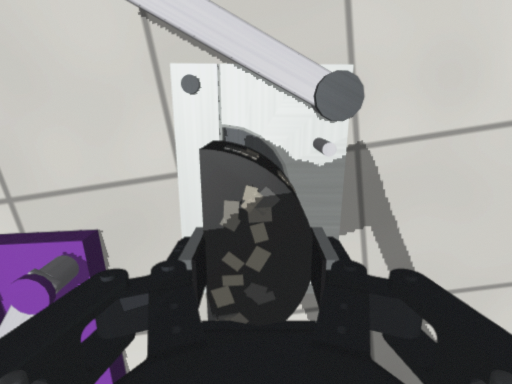

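```bash
python3 - <<'E'
from h import *
c=load("pics/w10.npy"); crop(c,160,55,360,205,4,"w10c.png")
E
```

```text
(no output)
```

View pics/w10c.png

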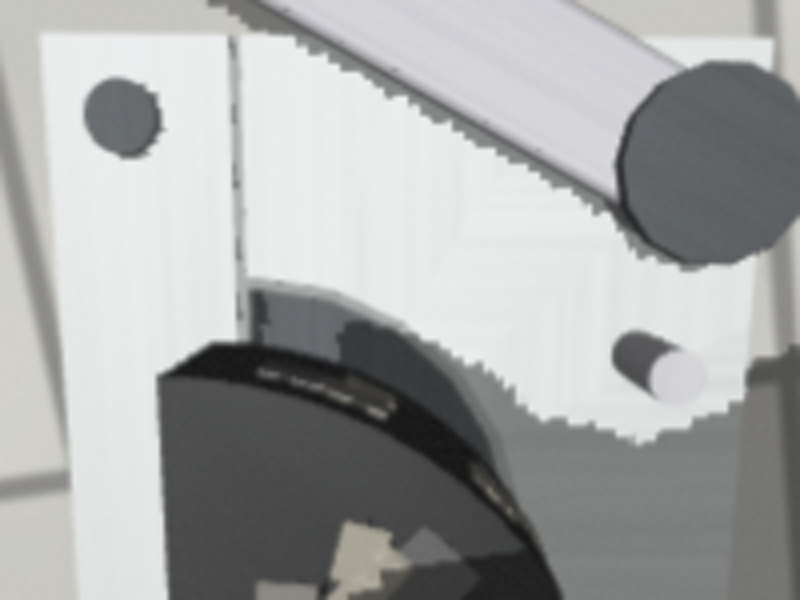

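```bash
cat > m.py <<'E'
from h import *
def locate(c,TL,TR,LB,k,x0,y0,extra=()):
    u=lambda q:np.array([[(q[0]+.5)/k-.5+x0,(q[1]+.5)/k-.5+y0]])
    a,b,l=[onplane(c,u(q),27)[0,:2] for q in (TL,TR,LB)]
    print("width",np.linalg.norm(a-b))
    y=(b-a)/np.linalg.norm(b-a); x=(l-a)/np.linalg.norm(l-a)
    a1=np.arctan2(y[1],y[0])-np.pi/2; a2=np.arctan2(x[1],x[0]); print("yaw",a1%(2*np.pi),a2%(2*np.pi))
    yaw=(a1%(2*np.pi)+a2%(2*np.pi))/2
    Rz=np.array([[np.cos(yaw),-np.sin(yaw)],[np.sin(yaw),np.cos(yaw)]])
    o=((a-Rz@[-100,-65])+(b-Rz@[-100,75]))/2; print("pocket",o,"y ang",yaw+np.pi/2-2*np.pi)
    for q,z in extra: print(q,Rz.T@(onplane(c,u(q),z)[0,:2]-o))
    return o,yaw
if __name__=="__main__":
    locate(load("pics/w10.npy"),(40,33),(773,38),(78,600),4,160,55,[((230,38),27),((243,340),27),((122,117),27),((720,162),68)])
    locate(load("pics/w5.npy"),(607,30),(700,200),(42,360),3.8,140,50,[((664,143),27),((108,460),27),((584,101),27),((104,380),27),((740,447),68)])
E
python3 m.py
```

```text
width 139.95881474602103
yaw 2.9813818898011513 2.9801531896988576
pocket [527.22295685 140.1302804 ] y ang -1.7316214406346848
(230, 38) [-99.42643746 -28.80538635]
(243, 340) [-42.35794803 -27.90830829]
(122, 117) [-85.03487226 -50.21510451]
(720, 162) [-75.60041298  56.00981316]
width 56.238056693018464
yaw 3.036926440934199 2.9774593401929783
pocket [534.83540846 177.72414676] y ang -1.7051960898211007
(664, 143) [-99.02994291  13.04259457]
(108, 460) [100.17368574   7.71750311]
(584, 101) [-84.05008588  -9.50274587]
(104, 380) [ 86.46198709 -14.02731418]
(740, 447) [-71.73687818  95.43636569]
```

```bash
python3 - <<'E'
from h import *
go([527.3,141.0,58],-1.732)
E
```

```text
shift m [0.0, 0.0732, -0.0043] units 0.08 | now [526.8 136.8 131.2] zang -1.725 t 10.1 F [-0.7 -0.8 -2.9] gap 48.4
```

Emit:
drive_tool(
  targets=[
    [[0,0.02,-0.004],0.08,0.04],
    [[0,0.045,-0.004],0.08,0.04],
    [[0,0.065,-0.004],0.08,0.04],
    [[0,0.073,-0.004],0.08,0.04],
    [[0,0.073,-0.004],0.08,0.04],
  ],
)

```text
t: 10.72
position: [528.0, 141.1, 58.9]
tool_rot: [-0.173, -2.137, 2.137]
contact_force: [0.2, 0.1, -2.9]
finger_gap: 48.1
```

```bash
python3 - <<'E'
from h import *
go([527.3,141.0,58],-1.732)
c=wristcam(); np.save("pics/w11.npy",c,allow_pickle=True); crop(c,130,40,390,235,3,"w11.png")
E
```

```text
shift m [0.0007, 0.0009, 0.0002] units -0.01 | now [528.  141.1  58.9] zang -1.733 t 10.72 F [ 0.2  0.1 -2.9] gap 48.1
```

View pics/w11.png

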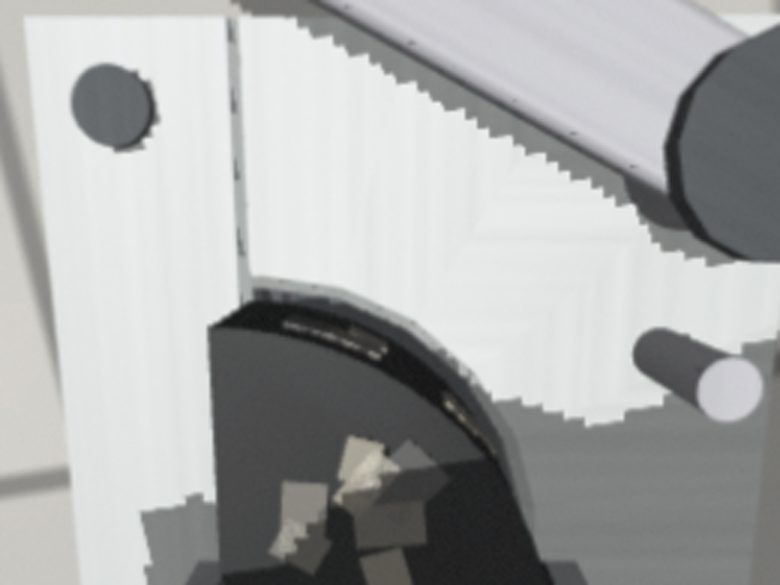

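```bash
python3 - <<'E'
from h import *
c=load("pics/w11.npy"); k=3
u=lambda q:np.array([[(q[0]+.5)/k-.5+130,(q[1]+.5)/k-.5+40]])
s=readout.observe();zt=s["position"][2]
a=2.981;Rz=np.array([[np.cos(a),-np.sin(a)],[np.sin(a),np.cos(a)]])
P=lambda q,z:onplane(c,u(q),z)[0,:2]
TL,h,lb,g1,g2=[P(q,27) for q in ((25,17),(112,104),(78,560),(228,20),(243,280))]
for n,p,ref in (("TL",TL,(-100,-65)),("hole",h,(-85,-50))): print(n,p-Rz@ref)
v=lb-TL;print("yaw edge",np.arctan2(v[1],v[0]));v=g2-g1;print("yaw groove",np.arctan2(v[1],v[0]))
print("core origin", P((209,326),zt+19.5)-Rz@[-50,-25])
top=P((209,326),zt+19.5); lo=P((222,583),zt+19.5); v=lo-top; print("core yaw",np.arctan2(v[1],v[0]))
print("underside corner",P((243,302),zt-20.5)-Rz@[-50,-25])
o=h-Rz@[-85,-50]
for q in ((250,285),(340,300)): print("pocket edge pt",Rz.T@(P(q,27)-o))
E
```

```text
TL [527.22219043 140.08773071]
hole [527.9699343  140.80785088]
yaw edge 2.9786386642369744
yaw groove 2.994406733036392
core origin [528.85446214 139.98578028]
core yaw 2.9782410946813274
underside corner [528.54070628 141.60140067]
pocket edge pt [-52.53129447 -26.27516624]
pocket edge pt [-49.65443483  -9.02826828]
```

Emit:
drive_tool(
  targets=[
    [[0.001,0.006,0],0,0.04],
    [[0.001,0.012,0],0,0.04],
    [[0.001,0.017,0],0,0.04],
    [[0.001,0.021,0],0,0.04],
    [[0.001,0.021,0],0,0.04],
  ],
)

```text
t: 11.4
position: [526.9, 141.7, 37.4]
tool_rot: [-0.172, -2.137, 2.137]
contact_force: [-0.5, 0.3, -3.7]
finger_gap: 47.9
```

```bash
python3 - <<'E'
from h import *
go([527.3,141.0,32.5],-1.732)
c=wristcam(); np.save("pics/w12.npy",c,allow_pickle=True); crop(c,130,40,390,235,3,"w12.png")
E
```

```text
shift m [-0.0005, 0.0049, 0.0006] units -0.0 | now [526.9 141.7  37.4] zang -1.732 t 11.4 F [-0.5  0.3 -3.7] gap 47.9
```

View pics/w12.png

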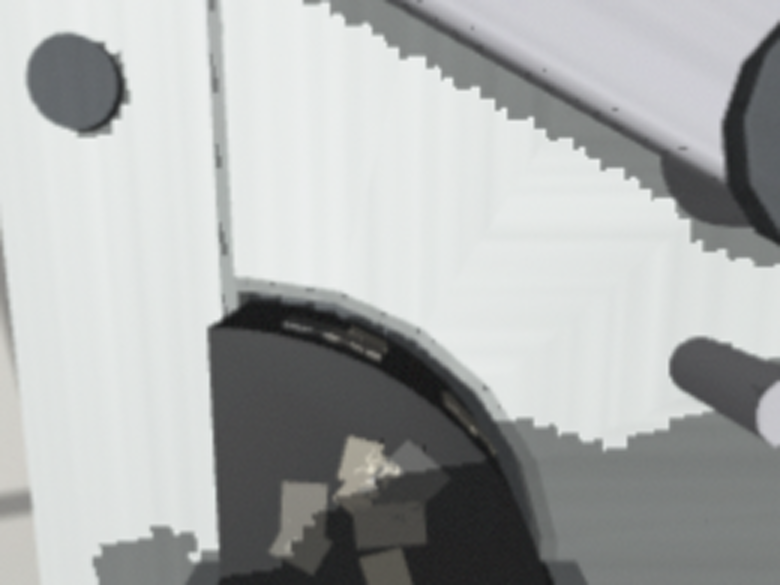

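The core is already inside the rim with no contact force beyond its weight. I'll continue down gently.

Emit:
drive_tool(
  targets=[
    [[0,0.001,0],0,0.04],
    [[0,0.002,0],0,0.04],
    [[0,0.003,0],0,0.04],
    [[0,0.0035,0],0,0.04],
    [[0,0.004,0],0,0.04],
  ],
)

```text
t: 12.08
position: [527.1, 141.7, 33.8]
tool_rot: [-0.173, -2.137, 2.137]
contact_force: [-0.6, 0.9, -3.4]
finger_gap: 47.9
```

Emit:
drive_tool(
  targets=[
    [[0,0.0005,0],0,0.04],
    [[0,0.001,0],0,0.04],
    [[0,0.001,0],0,0.04],
  ],
)

```text
t: 12.45
position: [527.1, 141.7, 32.8]
tool_rot: [-0.173, -2.137, 2.137]
contact_force: [0.0, -0.8, -3.8]
finger_gap: 47.9
```

Emit:
drive_tool(
  targets=[
    [[0,0.0005,0],0,0.04],
    [[0,0.001,0],0,0.04],
    [[0,0.001,0],0,0.04],
  ],
)

```text
t: 12.82
position: [527.1, 141.7, 32.6]
tool_rot: [-0.173, -2.138, 2.137]
contact_force: [-2.4, -1.2, 5.1]
finger_gap: 48.2
```

```bash
python3 - <<'E'
from h import *
c=load("pics/w10.npy"); k=4
u=lambda q:np.array([[(q[0]+.5)/k-.5+160,(q[1]+.5)/k-.5+55]])
a=2.981;Rz=np.array([[np.cos(a),-np.sin(a)],[np.sin(a),np.cos(a)]])
for q,z in (((636,358),27),((678,376),52),((678,376),60)): print(Rz.T@(onplane(c,u(q),z)[0,:2]-[527.3,140.3]))
E
```

```text
[-39.16198538  52.75325472]
[-38.62700721  55.6302445 ]
[-39.61838151  53.71614698]
```

Emit:
drive_tool(
  targets=[
    [[0,0,0],0,0.05],
    [[0,0,0],0,0.054],
    [[0,0,0],0,0.06],
    [[0,0,0],0,0.068],
    [[0,0,0],0,0.072],
  ],
)

```text
t: 13.45
position: [527.1, 141.7, 31.8]
tool_rot: [-0.173, -2.137, 2.137]
contact_force: [-0.2, 0.4, 0.8]
finger_gap: 71.8
```

Emit:
drive_tool(
  targets=[
    [[0,-0.01,0],0,0.072],
    [[0,-0.03,0],0,0.072],
    [[0,-0.07,0],0,0.072],
    [[0,-0.12,0],0,0.072],
    [[0,-0.17,0],0,0.072],
  ],
)

```text
t: 14.08
position: [526.9, 141.6, 204.1]
tool_rot: [-0.174, -2.138, 2.137]
contact_force: [0.1, 0.1, 0.9]
finger_gap: 72.1
```

```bash
python3 - <<'E'
from h import *
go([690,204,200],-0.634)
c=wristcam(); np.save("pics/w13.npy",c,allow_pickle=True); cv2.imwrite("pics/w13.png",c["frame"][:,:,::-1])
E
```

```text
shift m [-0.151, 0.0042, -0.0878] units -12.58 | now [526.9 141.6 204.1] zang -1.732 t 14.07 F [0.1 0.1 0.9] gap 72.1
```

View pics/w13.png

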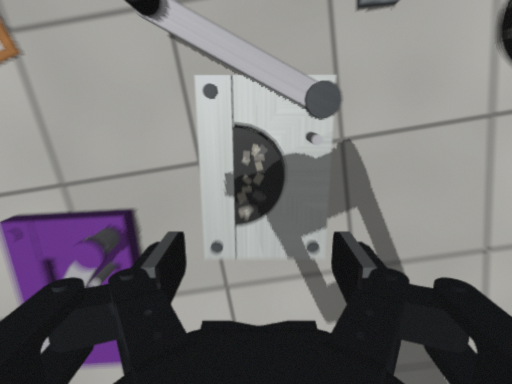

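The core sits in the pocket at (258,175), and the bar's knob is still at about (148,2). I'll locate the knob and check the seating.

```bash
python3 - <<'E'
from h import *
c=load("pics/w13.npy"); crop(c,195,65,345,255,3,"w13c.png")
print("knob",onplane(c,[(150,3)],104), "post",onplane(c,[(323,99)],68))
# bar axis line at z=64
p=onplane(c,[(162,18),(178,30)],64);print(p)
E
```

```text
knob [[677.62215295 195.64730828 104.        ]] post [[592.5142604   72.44479318  68.        ]]
[[679.40083978 199.21466221  64.        ]
 [668.41487164 188.02608431  64.        ]]
```

View pics/w13c.png

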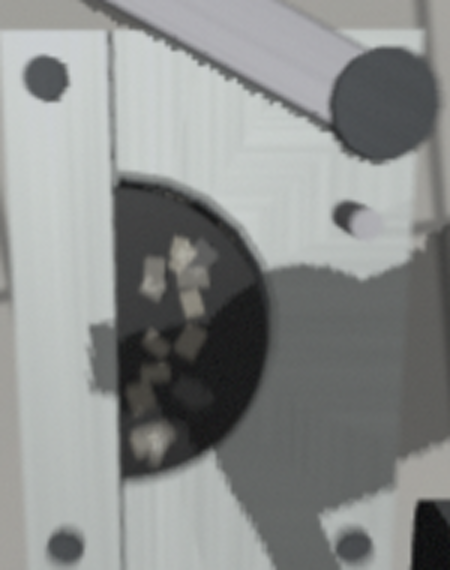

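```bash
python3 - <<'E'
from h import *
go([687,208.2,160],-0.61)
E
```

```text
shift m [-0.1432, 0.0538, -0.0896] units -12.86 | now [530.5 142.5 211.4] zang -1.732 t 14.12 F [ 2.  -0.1  4.3] gap 72.0
```

Emit:
drive_tool(
  targets=[
    [[-0.04,0.0,-0.025],-2.1,0.06],
    [[-0.08,0.0,-0.05],-4.2,0.06],
    [[-0.12,0.02,-0.075],-6.3,0.06],
    [[-0.145,0.04,-0.09],-8.4,0.06],
    [[-0.145,0.042,-0.09],-10.5,0.06],
  ],
)

```text
t: 14.75
position: [685.4, 207.7, 157.1]
tool_rot: [-0.714, 1.777, -1.776]
contact_force: [-0.1, -1.0, 0.0]
finger_gap: 60.0
```

```bash
python3 - <<'E'
from h import *
go([687,208.2,150],-0.61)
E
```

```text
shift m [-0.0015, 0.0071, 0.0008] units -2.29 | now [685.4 207.7 157.1] zang -0.81 t 14.75 F [-0.1 -1.   0. ] gap 60.0
```

Emit:
drive_tool(
  targets=[
    [[-0.001,0.004,0.001],-1.2,0.06],
    [[-0.001,0.007,0.001],-2.3,0.06],
    [[-0.001,0.007,0.001],-2.3,0.06],
    [[-0.001,0.007,0.001],-2.3,0.06],
  ],
)

```text
t: 15.25
position: [686.2, 207.2, 153.3]
tool_rot: [-0.851, 1.647, -1.647]
contact_force: [0.0, -0.3, -0.1]
finger_gap: 59.6
```

```bash
python3 - <<'E'
from h import *
go([687,208.2,74],-0.61)
c=wristcam(); np.save("pics/w14.npy",c,allow_pickle=True); cv2.imwrite("pics/w14.png",c["frame"][:,:,::-1])
print(proj(c,[[687,208.2,104]]), onplane(c,[(262,207)],104))
E
```

```text
shift m [-0.0013, 0.0793, 0.0001] units -0.08 | now [686.2 207.2 153.3] zang -0.617 t 15.25 F [ 0.  -0.3 -0.1] gap 59.6
[[258.02424003 208.96697857]] [[690.00406475 207.78459608 104.        ]]
```

View pics/w14.png

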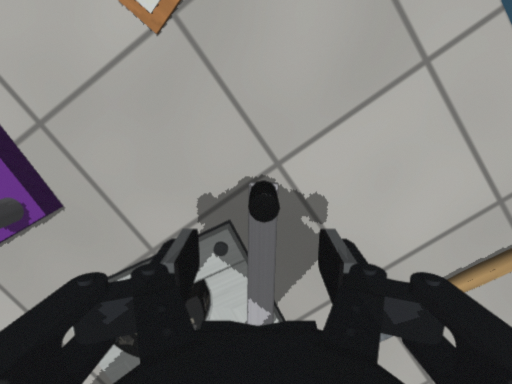

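The knob at (263,203) lies between the fingers, so I'll descend.

Emit:
drive_tool(
  targets=[
    [[-0.003,0.03,0.003],0,0.06],
    [[-0.003,0.06,0.003],0,0.06],
    [[-0.003,0.079,0.003],0,0.06],
    [[-0.003,0.079,0.003],0,0.045],
    [[-0.003,0.079,0.003],0,0.032],
  ],
)

```text
t: 15.92
position: [691.1, 208.2, 75.2]
tool_rot: [-0.85, 1.645, -1.646]
contact_force: [0.6, 0.1, 0.5]
finger_gap: 32.4
```

```bash
python3 - <<'E'
from h import *
c=wristcam(); cv2.imwrite("pics/w15.png",c["frame"][:,:,::-1])
go([689,209,74],-.61)
arc(np.array([592.5,73.5]),0.95+0.65,5,165)
E
```

```text
shift m [0.0007, 0.0015, -0.0023] units -0.06 | now [691.3 208.2  75.5] zang -0.615 t 15.97 F [ 0.2 -0.3  0.5] gap 31.7
bar dir 0.938 r 165 zang -0.615
[0.0031, -0.0, -0.0218] -1.32
[0.007, -0.0001, -0.0433] -2.84
[0.0138, -0.0001, -0.0641] -4.35
[0.0232, -0.0002, -0.0837] -5.87
[0.0351, -0.0003, -0.102] -7.39
```

View pics/w15.png

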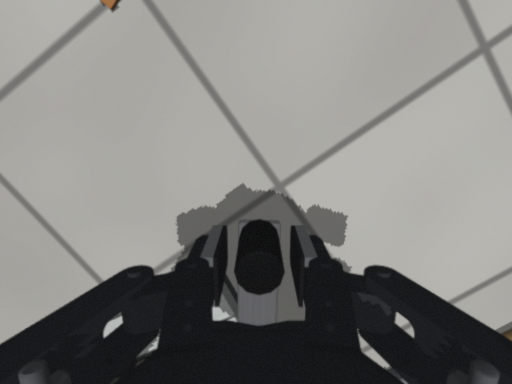

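The knob is caged. Now I'll sweep the bar back.

Emit:
drive_tool(
  targets=[
    [[0.002,0,-0.021],-1.4,0.032],
    [[0.007,0,-0.043],-2.8,0.032],
    [[0.014,0,-0.064],-4.3,0.032],
    [[0.023,0,-0.084],-5.9,0.032],
    [[0.035,0,-0.102],-7.4,0.032],
  ],
)

```text
t: 16.6
position: [587.4, 239.0, 75.6]
tool_rot: [-1.222, 1.181, -1.184]
contact_force: [0.6, -1.5, 0.3]
finger_gap: 32.4
```

```bash
python3 - <<'E'
from h import *
c=wristcam(); cv2.imwrite("pics/w16.png",c["frame"][:,:,::-1])
go([689,209,74],-.61)
arc(np.array([592.5,73.5]),2.18,5,165)
E
```

```text
shift m [0.0336, 0.0013, 0.1038] units 7.43 | now [584.  238.6  75.4] zang 0.038 t 16.65 F [-3.9 -0.6 -0. ] gap 32.2
bar dir 1.623 r 165 zang 0.038
[0.0016, 0.0, -0.0183] -1.43
[0.0049, 0.0, -0.0364] -2.71
[0.0102, 0.0, -0.054] -3.99
[0.0174, 0.0001, -0.0709] -5.27
[0.0265, 0.0001, -0.0869] -6.54
```

View pics/w16.png

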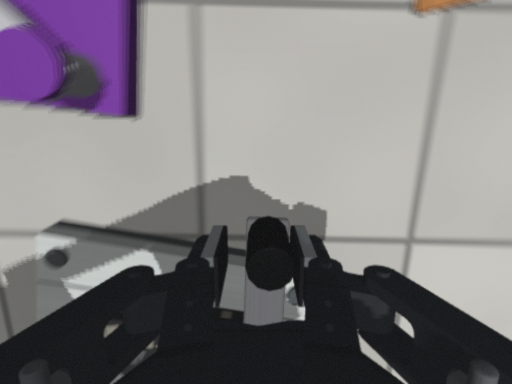

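Emit:
drive_tool(
  targets=[
    [[0.001,0,-0.018],-1.3,0.032],
    [[0.005,0,-0.036],-2.6,0.032],
    [[0.01,0,-0.054],-4.0,0.032],
    [[0.017,0,-0.071],-5.3,0.032],
    [[0.0265,0,-0.087],-6.5,0.032],
  ],
)

```text
t: 17.27
position: [501.7, 209.5, 75.3]
tool_rot: [-1.432, 0.755, -0.759]
contact_force: [0.1, 0.6, -0.4]
finger_gap: 32.3
```

```bash
python3 - <<'E'
from h import *
c=wristcam(); cv2.imwrite("pics/w17.png",c["frame"][:,:,::-1])
go([689,209,74],-.61)
arc(np.array([592.5,73.5]),2.34,5,165)
E
```

```text
shift m [0.1067, 0.0008, 0.1573] units 13.88 | now [498.9 207.9  74.9] zang 0.601 t 17.32 F [-2.9 -1.6 -0.7] gap 31.8
bar dir 2.179 r 165 zang 0.601
[-0.0011, 0.0, -0.0053] -0.44
[-0.0008, 0.0, -0.0106] -0.81
[-0.0003, 0.0, -0.0159] -1.18
[0.0003, 0.0, -0.0212] -1.55
[0.0011, 0.0, -0.0265] -1.92
```

View pics/w17.png

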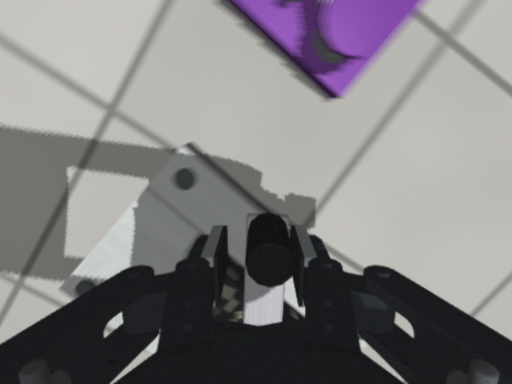

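Emit:
drive_tool(
  targets=[
    [[-0.001,0,-0.005],-0.4,0.032],
    [[-0.001,0,-0.01],-0.7,0.032],
    [[0,0,-0.014],-1.0,0.032],
    [[0,0,-0.017],-1.2,0.032],
    [[0,0,-0.019],-1.3,0.032],
  ],
)

```text
t: 17.95
position: [484.9, 198.3, 73.8]
tool_rot: [-1.465, 0.671, -0.671]
contact_force: [1.3, 0.6, 1.0]
finger_gap: 32.0
```

Emit:
drive_tool(
  targets=[
    [[0,0,-0.0015],-0.1,0.032],
    [[0,0,-0.003],-0.2,0.032],
    [[0,0,-0.003],-0.2,0.032],
  ],
)

```text
t: 18.32
position: [482.4, 196.3, 73.8]
tool_rot: [-1.469, 0.658, -0.657]
contact_force: [0.5, 0.5, 0.5]
finger_gap: 32.0
```

```bash
python3 - <<'E'
from h import *
arc(np.array([592.5,73.5]),2.34,3,165)
s=readout.observe();T=Rv(s["tool_rot"]);print("F tool",(T.T@s["contact_force"]).round(1),s["wrist_torque"].round(2))
E
```

```text
bar dir 2.302 r 165 zang 0.729
[-0.0001, 0.0, -0.0021] -0.17
[-0.0, 0.0, -0.0042] -0.32
[0.0001, 0.0, -0.0063] -0.46
F tool [-0.1 -0.5  0.8] [ 0.01  0.01 -0.05]
```

Emit:
drive_tool(
  targets=[
    [[0,0,-0.001],-0.1,0.032],
    [[0,0,-0.002],-0.15,0.032],
    [[0,0,-0.003],-0.25,0.032],
    [[0,0,-0.003],-0.25,0.032],
  ],
)

```text
t: 18.82
position: [480.3, 194.3, 73.8]
tool_rot: [-1.474, 0.641, -0.641]
contact_force: [-0.2, -0.2, 0.1]
finger_gap: 31.6
```

Emit:
drive_tool(
  targets=[
    [[0,0,-0.001],-0.1,0.032],
    [[0,0,-0.002],-0.15,0.032],
    [[0,0,-0.003],-0.25,0.032],
    [[0,0,-0.003],-0.25,0.032],
  ],
)

```text
t: 19.32
position: [478.1, 192.3, 73.9]
tool_rot: [-1.479, 0.624, -0.624]
contact_force: [-0.5, -0.7, 0.3]
finger_gap: 31.7
```

Emit:
drive_tool(
  targets=[
    [[0,0,-0.001],-0.1,0.032],
    [[0,0,-0.002],-0.15,0.032],
    [[0,0,-0.003],-0.25,0.032],
    [[0,0,-0.003],-0.25,0.032],
  ],
)

```text
t: 19.82
position: [475.9, 190.2, 73.9]
tool_rot: [-1.484, 0.607, -0.607]
contact_force: [-0.6, 0.1, 0.3]
finger_gap: 32.0
```

```bash
python3 - <<'E'
from h import *
arc(np.array([592.5,73.5]),2.4,3,165)
c=wristcam(); cv2.imwrite("pics/w18.png",c["frame"][:,:,::-1])
c=imaging.read_camera("scene");crop(c,240,130,340,230,6,"s18.png")
E
```

```text
bar dir 2.356 r 165 zang 0.794
[-0.0001, 0.0, -0.0024] -0.06
[-0.0, 0.0, -0.0049] -0.23
[0.0, 0.0, -0.0073] -0.4
```

View pics/w18.png

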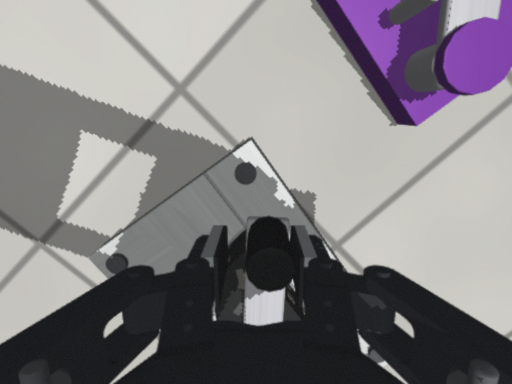

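View pics/s18.png

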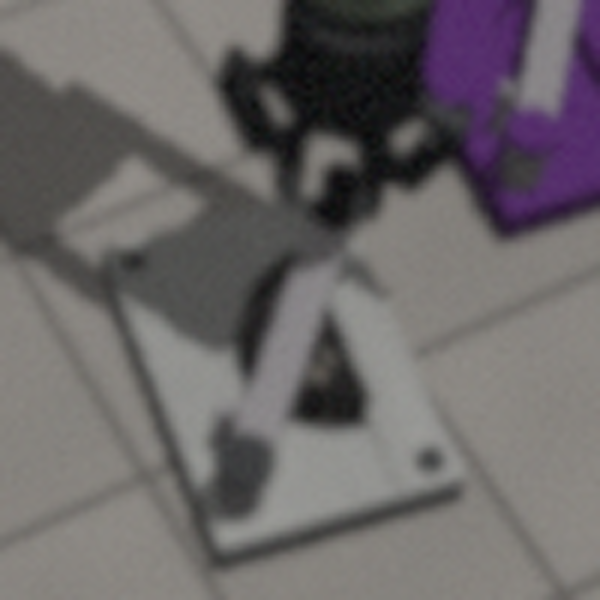

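The bar lies over the core and hasn't reached the stop yet. I'll continue in small steps.

Emit:
drive_tool(
  targets=[
    [[0,0,-0.001],-0.05,0.032],
    [[0,0,-0.002],-0.1,0.032],
    [[0,0,-0.002],-0.1,0.032],
  ],
)

```text
t: 20.3
position: [474.5, 188.8, 73.8]
tool_rot: [-1.486, 0.6, -0.6]
contact_force: [-0.7, -0.0, 0.8]
finger_gap: 32.5
```

Emit:
drive_tool(
  targets=[
    [[0,0,-0.001],-0.05,0.032],
    [[0,0,-0.002],-0.1,0.032],
    [[0,0,-0.002],-0.1,0.032],
  ],
)

```text
t: 20.68
position: [473.2, 187.3, 73.9]
tool_rot: [-1.488, 0.594, -0.594]
contact_force: [-0.1, 0.3, 1.0]
finger_gap: 32.0
```

Emit:
drive_tool(
  targets=[
    [[0,0,-0.001],-0.05,0.032],
    [[0,0,-0.002],-0.1,0.032],
    [[0,0,-0.002],-0.1,0.032],
  ],
)

```text
t: 21.05
position: [473.2, 187.1, 73.9]
tool_rot: [-1.486, 0.585, -0.588]
contact_force: [3.5, 5.8, -3.7]
finger_gap: 32.1
```

Emit:
drive_tool(
  targets=[
    [[0,0,-0.001],0,0.032],
    [[0,0,-0.002],0,0.032],
    [[0,0,-0.002],0,0.032],
  ],
)

```text
t: 21.42
position: [473.2, 187.0, 74.0]
tool_rot: [-1.483, 0.584, -0.59]
contact_force: [6.4, 10.2, -8.1]
finger_gap: 31.8
```

```bash
python3 - <<'E'
from h import *
arc(np.array([592.5,73.5]),2.4,3,165)
E
```

```text
bar dir 2.381 r 165 zang 0.819
[-0.0004, -0.0, -0.001] 0.03
[-0.0004, -0.0, -0.0021] -0.04
[-0.0003, -0.0, -0.0031] -0.11
```

The stop is met: the tool stalled at 12 N, and the bar direction of about 2.35 matches the 2.349 expected for zero. Now I'll release and retract.

Emit:
drive_tool(
  targets=[
    [[0,0,0.004],0,0.034],
    [[0,0,0.006],0,0.045],
    [[0,0,0.006],0,0.056],
    [[0,0,0.006],0,0.06],
    [[0,0,0.006],0,0.06],
  ],
)

```text
t: 22.05
position: [474.5, 188.7, 73.9]
tool_rot: [-1.49, 0.587, -0.587]
contact_force: [-0.6, -1.6, 0.9]
finger_gap: 59.9
```

Emit:
drive_tool(
  targets=[
    [[0,-0.03,0.006],0,0.06],
    [[0,-0.07,0.006],0,0.06],
    [[0,-0.12,0.006],0,0.06],
    [[-0.05,-0.16,0.006],0,0.06],
    [[-0.1,-0.16,0.006],0,0.06],
  ],
)

```text
t: 22.68
position: [406.6, 262.8, 237.3]
tool_rot: [-1.483, 0.584, -0.592]
contact_force: [-0.4, 0.1, -0.8]
finger_gap: 60.1
```

Emit:
drive_tool(
  targets=[
    [[0,0,0],0,0.06],
    [[0,0,0],0,0.06],
  ],
)

```text
t: 22.92
position: [405.7, 261.2, 233.7]
tool_rot: [-1.491, 0.586, -0.587]
contact_force: [-0.1, -0.9, 0.5]
finger_gap: 59.9
```

```bash
python3 - <<'E'
from h import *
go([473,187,250],.8)
c=wristcam(); np.save("pics/w19.npy",c,allow_pickle=True); cv2.imwrite("pics/w19.png",c["frame"][:,:,::-1])
t=imaging.read_camera("top"); np.save("pics/t19.npy",t,allow_pickle=True); crop(t,90,110,390,310,2.6,"t19.png")
s=imaging.read_camera("scene"); crop(s,240,140,340,230,7,"s19.png")
E
```

```text
shift m [0.0998, -0.0162, -0.0084] units 0.24 | now [405.7 261.2 233.7] zang 0.821 t 22.93 F [-0.1 -0.9  0.5] gap 59.9
```

View pics/w19.png

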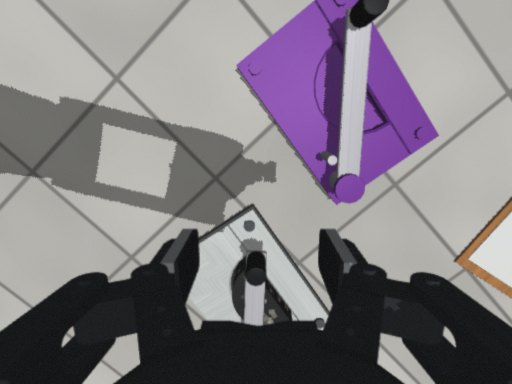

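View pics/t19.png

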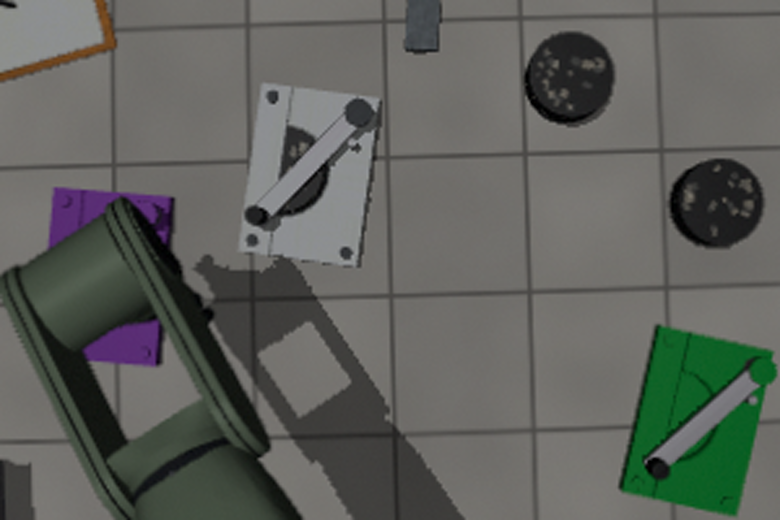

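View pics/s19.png

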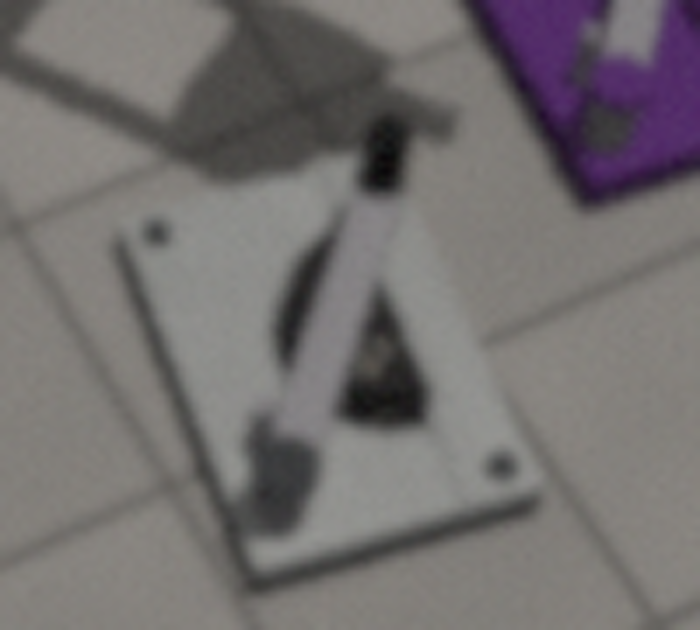

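The final views show the bar across the middle of the core, its knob at top-view crop (256,214), with the core in the pocket and both round cores and the brush where they were. One numeric check, then I'll hand in.

```bash
python3 - <<'E'
from h import *
t=load("pics/t19.npy")
k=onplane(t,[(256.5/2.6-.3+90,214.5/2.6-.3+110)],104)[0,:2]; p=onplane(t,[(358.5/2.6-.3+90,112.5/2.6-.3+110)],68)[0,:2]
d=k-p; print(k,p,"bar",np.arctan2(-55,75)+2.981-np.arctan2(d[1],d[0]))
s=readout.observe(); print(s["t"],s["contact_force"],s["dq"].round(3)); ticket.close_job()
E
```

```text
[475.90646752 186.587483  ] [591.29215935  72.16615448] bar -0.012139705447737015
23.075 [-0.04008399 -0.22809521 -0.67898549] [-0.001  0.001 -0.001  0.001  0.001  0.002]
the job is handed in; nothing more can be done
```

The job is done and handed in at about 23 s, against the 64 s limit. I swung the retaining bar clear, set the half core into the aluminium jig's pocket, and swung the bar back until it met its stop.

- **Placing:** The half core went in without touching the rim. Floor contact came at the expected height (tool at 32.6 mm against about 32.5) with under 10 N, before I opened the fingers.
- **Bar:** At the stop the arm stalled with about 12 N across the bar. The top camera then put the bar at about -0.01 rad, which is zero within measurement error. The bar passed over the core without catching.
- **Bystanders:** In the last pictures the round cores, the brush, and the green and purple look-alikes looked unmoved, by eye only.
- **Disagreements:** The cameras disagreed by a few mm: up to about 6 mm on the knob and about 3 mm on the pocket. I used the wrist camera close up to align the placing.
- **Not measured:** I did not measure how level the seated core is. I infer it from the floor contact height and the bar clearing it.

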